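Set out the bench kit in reverse order

ROBOT

A 6-joint arm with a two-finger parallel gripper is mounted at the origin on a cart in front of the work surface, level with it; the furniture and walls round the work are solid. World frame = base frame: x ahead of the robot, y to its left, z up, the work surface at z = 0. Lengths are in m, angles in rad, forces in N, time in s.
With the tool pointing down it reaches from about 0.3 to 0.775 m from the base axis. Payload 14.6 kg.
Tool frame: the origin (TCP) lies at the very end of the fingers, on their centre line; the grasp point (between the pads) lies 19 mm behind it; z points along the fingers, y is the line along which they close (so a half turn about z gives the same grasp; the last joint's range is limited). The gripper opens to 94 mm and grips with 3 to 60 N. Pads are 16 mm wide; open, the fingers measure 119 mm over their backs; the gripper's body (75 mm by 177 mm) begins 78 mm behind the grasp point.
Start: joints at [-1.295, 0.3, 1.521, -0, 1.321, -0.067], TCP at [0.185, -0.518, 0.205] pointing down, gripper open.
Joint ranges: [-3.03, 3.03], [-0.79, 2.21], [0.23, 2.52], [-1.04, 4.18], [0, 3.07], [-2.55, 2.55]. Speed limits (rad/s): [2.22, 2.22, 2.57, 3.14, 3.14, 3.14].

INTERFACE

Orientations are given as [roll, pitch, yaw] about the fixed x, y, z axes, in that order (R = Rz(yaw) Ry(pitch) Rx(roll)).
In Python, from station import status, vision, order, silhouettes gives the robot as it stands. The module is installed in compiled form; this text tells all that it offers.
- The arm moves only by the shell command python3 -m pendant 'ROWS' [FORCE]. ROWS is JSON, one flat list of numbers, 7 for each row, row after row: the shift along the tool's x, y, z in units of 500 mm (1.0 is 500 mm), then the turn, a rotation vector about the tool's x, y, z in units of 90 degrees (1.0 is 90 degrees), then the opening, from -1 (shut) to 1 (fully open). A call has 1 to 12 rows; each row is the pose to reach, as a shift and turn from the pose commanded when the call began, along the tool's axes at that moment; what a row does not reach only later rows make up. A row lasts 1/10 s, in which the tool goes at most 50 mm and 8.59 degrees, less where a joint would pass 70% of its speed; a pose out of reach is approached as far as the arm can. A call with a number of a shift or a turn outside -1 to 1 is refused whole. A call with a gripper value outside its range is refused whole. The fingers move at their own pace and stop on an object; FORCE is the grip in N (left out, the last holds). Time passes only in rows, so rows that repeat a pose let the fingers close. It gives the time, the measured TCP pose, the force, the opening and the grip force at its end, in the units of the state.
- status.get_obs(): the state, without advancing time (a new reading comes with each control period).
- vision.camera(name): name is "scene" or "side" or "wrist"; returns a dict with "pixels" (400x640x3 uint8, red, green, blue), "K" (3x3 intrinsics, pixels), "R" (3x3) and "t" (3): a world point X has camera coordinates R X + t. Camera axes: x right, y down, z forward; pixel columns grow to the right and rows downward; lengths in m; the calibration is good to about 2 mm. A picture is of the moment at which its call begins. There is no depth.
- order.hand_in(): hands the job in; it is judged then, once.
Trained networks look in a picture, given as the dict that the camera call returned (one of the last four; its "shot" number tells which), for a name from the list of things; names that differ only in an ending like _2 or _b are one class to them, and where a whole thing is asked for, a point or a joint stands for the part that bears it (a point fixed in the world has none). Each returns a list of dicts, best first, with "score" (0 to 1); they miss things now and then, are a little off and sometimes report something else, mostly with a low value. They report only what shows in the picture. A call takes as long as a camera call.
- silhouettes(target, picture): "region" (400x640 bool, what is visible of it) and "extent" ([left, top, right, bottom] in pixels, round what is visible of it).
The state is a dict: "time_s": time; "qpos": joint angles; "joint_vel": joint speeds; "tau": joint torques, N m; "ee_pos": TCP position; "eef_rot": TCP orientation; "force": force on the tool from outside, world axes, zero at the start; "moment": the same for the moment, N m; "grip_width": finger opening in m; "grip_force": force on a finger pad.
Only numpy, scipy, OpenCV 4.12 (cv2) and the standard library are available. Lean on these libraries where they do the work, as an engineer would, in place of code of your own. Each camera call takes 0.05 s, during which the arm holds its last target. There are 200 camera calls.

TASK

A left-handed colleague takes over the bench: move the four tools from the coloured rests of the grey rack to the wooden rack so that their order from left to right is reversed (the leftmost tool goes into the rightmost notch, and so on). Lay each tool in its own notch, roughly centred across both rails. Leave the chalk line reel and the tape measure where they are.

Things in the scene. Friction and masses are not known exactly. Their poses are not given: they have to be found in the camera images.
- pencil: Red carpenter's pencil, 168 mm long, 15 mm wide and 8 mm thick overall, lying. Origin at the middle of its underside. Its y axis is its length and at the start lies along the x axis of the grey rack, centred within 6 mm on its rest, its +y end towards the robot. It balances near its middle.
- marker: White marker pen with a black cap, 135 mm long, 13 mm round (cap 16 mm), lying. Origin at the middle of its underside. Its y axis is its length and at the start lies along the x axis of the grey rack, centred within 6 mm on its rest, its +y end towards the robot. It balances near its middle.
- punch: Brass drift punch, a round rod 120 mm long and 12 mm thick, narrowing to 6 mm over the last 12 mm at its +y end, lying. Origin at the middle of its underside. Its y axis is its length and at the start lies along the x axis of the grey rack, centred within 6 mm on its rest, its +y end towards the robot. It balances near its middle.
- wrench: Steel combination wrench, 180 mm long, lying flat; shank 13 to 16 mm wide and 8 mm high, heads 33 mm wide. Origin at the middle of its underside. Its y axis is its length and at the start lies along the x axis of the grey rack, centred within 6 mm on its rest, its +y end towards the robot. It balances near its middle.
- yellow_rest: Yellow plastic rest, fixed on the grey rack; holds the pencil at the start. Origin amid the rest at bench height; axes as the rack's. Two blocks, 12 mm (x) by 47 mm (y), at x = -36 and +36 mm, 60 mm free between them but for a strip 8 mm high; the tool lies on their tops, 30 mm up, between ridges 6 mm higher, 23 mm apart.
- green_rest: Green plastic rest, fixed on the grey rack; holds the marker at the start. Origin amid the rest at bench height; axes as the rack's. Two blocks, 12 mm (x) by 47 mm (y), at x = -36 and +36 mm, 60 mm free between them but for a strip 8 mm high; the tool lies on their tops, 30 mm up, between ridges 6 mm higher, 23 mm apart.
- blue_rest: Blue plastic rest, fixed on the grey rack; holds the punch at the start. Origin amid the rest at bench height; axes as the rack's. Two blocks, 12 mm (x) by 47 mm (y), at x = -36 and +36 mm, 60 mm free between them but for a strip 8 mm high; the tool lies on their tops, 30 mm up, between ridges 6 mm higher, 23 mm apart.
- red_rest: Red plastic rest, fixed on the grey rack; holds the wrench at the start. Origin amid the rest at bench height; axes as the rack's. Two blocks, 12 mm (x) by 47 mm (y), at x = -36 and +36 mm, 60 mm free between them but for a strip 8 mm high; the tool lies on their tops, 30 mm up, between ridges 6 mm higher, 23 mm apart.
- grey_rack: Grey base plate, 110 x 240 x 5 mm, fixed, that carries the four coloured rests in a row, in any order, at y = +75, +25, -25 and -75 mm. Origin in the middle of its underside; x points away from the robot across the rails, y to the left along the row, z up (the rack may be turned up to 9 degrees either way).
- wooden_rack: Dark wooden rack, fixed, empty at first: base 110 x 240 x 5 mm, two rails along y, 12 mm thick, at x = -36 and +36 mm, 60 mm free between them. Each has four notches at y = +75, +25, -25, -75 mm; floors 30 mm above the origin, 30 mm wide, the pale ridges between 8 mm higher. Origin mid underside, on the bench; axes as the grey rack's, turned up to 9 degrees.
- chalk_reel: Blue chalk line reel, 52 x 135 x 55 mm, loose on the bench, a bystander. Origin at the middle of its underside.
- tape_measure: Yellow and black tape measure, 41 x 89 x 70 mm, loose on the bench, a bystander. Origin at the middle of its underside.

How it is judged:
At the end, for the whole second after the job is handed in: Each tool is at rest in the notch of the wooden rack that mirrors its rest's place on the grey rack: within 15 mm of the notch centre along the row and 20 mm of centred across the rails, origin 12 to 48 mm above the bench, length within 0.25 rad of square to the row (((y of yellow_rest in the frame of grey_rack between 0.065 and 0.085 m and y of pencil in the frame of wooden_rack between -0.09 and -0.06 m) or (y of yellow_rest in the frame of grey_rack between 0.015 and 0.035 m and y of pencil in the frame of wooden_rack between -0.04 and -0.01 m) or (y of yellow_rest in the frame of grey_rack between -0.035 and -0.015 m and y of pencil in the frame of wooden_rack between 0.01 and 0.04 m) or (y of yellow_rest in the frame of grey_rack between -0.085 and -0.065 m and y of pencil in the frame of wooden_rack between 0.06 and 0.09 m)) and x of pencil in the frame of wooden_rack between -0.02 and 0.02 m and z of pencil in the frame of wooden_rack between 0.012 and 0.048 m and angle between the y axis of each of pencil, marker, punch, wrench and the x axis of wooden_rack, either way round below 0.25 rad and linear speed of each of pencil, marker, punch, wrench below 0.02 m/s and ((y of green_rest in the frame of grey_rack between 0.065 and 0.085 m and y of marker in the frame of wooden_rack between -0.09 and -0.06 m) or (y of green_rest in the frame of grey_rack between 0.015 and 0.035 m and y of marker in the frame of wooden_rack between -0.04 and -0.01 m) or (y of green_rest in the frame of grey_rack between -0.035 and -0.015 m and y of marker in the frame of wooden_rack between 0.01 and 0.04 m) or (y of green_rest in the frame of grey_rack between -0.085 and -0.065 m and y of marker in the frame of wooden_rack between 0.06 and 0.09 m)) and x of marker in the frame of wooden_rack between -0.02 and 0.02 m and z of marker in the frame of wooden_rack between 0.012 and 0.048 m and ((y of blue_rest in the frame of grey_rack between 0.065 and 0.085 m and y of punch in the frame of wooden_rack between -0.09 and -0.06 m) or (y of blue_rest in the frame of grey_rack between 0.015 and 0.035 m and y of punch in the frame of wooden_rack between -0.04 and -0.01 m) or (y of blue_rest in the frame of grey_rack between -0.035 and -0.015 m and y of punch in the frame of wooden_rack between 0.01 and 0.04 m) or (y of blue_rest in the frame of grey_rack between -0.085 and -0.065 m and y of punch in the frame of wooden_rack between 0.06 and 0.09 m)) and x of punch in the frame of wooden_rack between -0.02 and 0.02 m and z of punch in the frame of wooden_rack between 0.012 and 0.048 m and ((y of red_rest in the frame of grey_rack between 0.065 and 0.085 m and y of wrench in the frame of wooden_rack between -0.09 and -0.06 m) or (y of red_rest in the frame of grey_rack between 0.015 and 0.035 m and y of wrench in the frame of wooden_rack between -0.04 and -0.01 m) or (y of red_rest in the frame of grey_rack between -0.035 and -0.015 m and y of wrench in the frame of wooden_rack between 0.01 and 0.04 m) or (y of red_rest in the frame of grey_rack between -0.085 and -0.065 m and y of wrench in the frame of wooden_rack between 0.06 and 0.09 m)) and x of wrench in the frame of wooden_rack between -0.02 and 0.02 m and z of wrench in the frame of wooden_rack between 0.012 and 0.048 m); the robot touches nothing.
It fails at once if the chalk line reel is pushed more than 30 mm (distance of chalk_reel from where it was at the start of the episode above 0.03 m).
It fails at once if the tape measure is pushed more than 30 mm (distance of tape_measure from where it was at the start of the episode above 0.03 m).
It also fails if it takes over 99 s, if anything falls off the work surface, if the arm or the gripper's body presses on something with over 40 N, if the wrist force passes 120 N, or if a joint passes its speed limit or range.

## Working session

There is one attempt and no reset: what is moved stays moved. The work goes in short steps, Python scripts to look and compute and a shell command to move; the robot and the scene stay as the last step left them, time stands still between calls to the robot, and variables do not carry over. Pictures are saved under pics/ and viewed, at most 19 in all, crops included, and the job is handed in when it is done.

```bash
mkdir -p pics; python3 - <<'E'
from station import status, vision
import cv2
o=status.get_obs(); print(o)
for n in("scene","side"):
    c=vision.camera(n); cv2.imwrite(f"pics/{n}0.png",c["pixels"][:,:,::-1]); print(n,c["K"],c["R"],c["t"])
E
```

```text
{'time_s': 0.0, 'qpos': array([-1.29457749e+00,  3.00469124e-01,  1.52161010e+00,  3.48761098e-06,
        1.32068964e+00, -6.65979476e-02]), 'joint_vel': array([ 0.00048863, -0.00026847,  0.00132677,  0.00104785, -0.00044294,
       -0.00069348]), 'tau': array([ 1.08571785e-03, -5.31812489e+01, -3.52735698e+01,  7.09031126e-02,
        2.44477938e-02, -1.05477916e-04]), 'ee_pos': array([ 0.1848024 , -0.51773392,  0.20487514]), 'eef_rot': array([-3.14041927e+00, -8.16460714e-05,  3.42815868e-01]), 'force': array([ 0.17284694,  0.10012138, -0.76092084]), 'moment': array([-0.00651832, -0.03498792, -0.02983787]), 'grip_force': 0.0, 'grip_width': 0.09401446790607115}
scene [[438.21529442   0.         309.12820271]
 [  0.         438.21529442 202.71094511]
 [  0.           0.           1.        ]] [[ 0.72909151 -0.68438267  0.00677699]
 [-0.42892178 -0.46461341 -0.77470025]
 [ 0.53334011  0.56192058 -0.63229233]] [-0.51342872  0.20167196  0.82769894]
side [[400.10928401   0.         318.0407859 ]
 [  0.         400.10928401 198.82738088]
 [  0.           0.           1.        ]] [[ 0.39600728 -0.91806359  0.01837035]
 [-0.51031586 -0.23666884 -0.82678025]
 [ 0.76338454  0.31803632 -0.56222499]] [-0.39438752  0.2861648   0.54097758]
```

View pics/scene0.png

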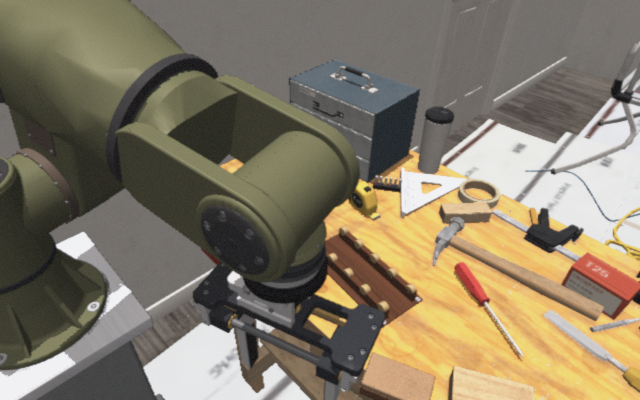

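View pics/side0.png

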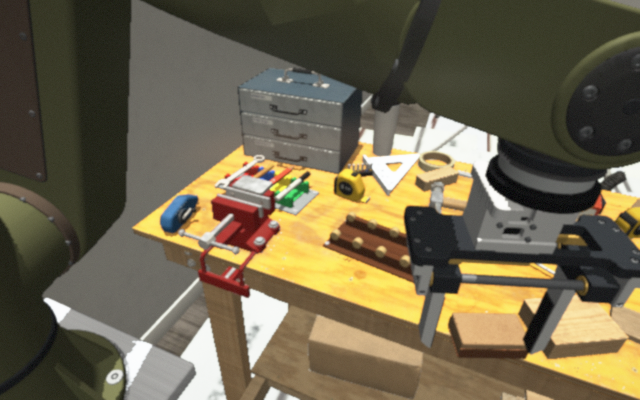

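The side view shows the grey rack around (265,188), behind a red vise at (235,230). The chalk reel is at (180,212), the tape at (348,185) and the wooden rack at (375,245). In the scene view the arm hides the grey rack. Next I'll get rough positions.

```bash
cat > h.py <<'E'
import numpy as np, cv2
from station import status, vision, order, silhouettes
from scipy.spatial.transform import Rotation as Rn
def ray(c,u,v):
    d=c["R"].T@np.linalg.solve(c["K"],[u,v,1.]); return -c["R"].T@c["t"], d/np.linalg.norm(d)
def plane(c,u,v,z):
    o,d=ray(c,u,v); return o+d*(z-o[2])/d[2]
def proj(c,X):
    X=np.atleast_2d(X); p=(c["R"]@X.T).T+c["t"]; q=(c["K"]@p.T).T; return q[:,:2]/q[:,2:]
def tri(obs):  # [(c,u,v),...]
    A=0;b=0
    for c,u,v in obs:
        o,d=ray(c,u,v); P=np.eye(3)-np.outer(d,d); A=A+P; b=b+P@o
    return np.linalg.solve(A,b)
def todelta(pos,yaw=None,rot=None):
    """pose delta in pendant units from current measured pose; tool down with yaw"""
    o=status.get_obs(); R0=Rn.from_euler('xyz',o["eef_rot"]); 
    s=R0.inv().apply(np.array(pos)-o["ee_pos"])/.5
    R1=Rn.from_euler('xyz',[np.pi,0,yaw]) if rot is None else rot
    t=(R0.inv()*R1).as_rotvec()/(np.pi/2)
    return np.round(s,4),np.round(t,4)
E
python3 - <<'E'
from h import *
c=vision.camera("side")
for n,u,v,z in [("reel",180,212,.03),("tape",348,185,.03),("grey",268,190,.03),("vise near",225,285,0.05),("vise jaw R",272,205,.08),("vise jaw L",215,205,.1),("vise screw",265,240,.05),("wood L",340,225,.03),("wood",385,245,.03),("box front L",245,140,.05),("box front R",330,165,0),("triangle",385,170,.0)]:
    print(n,plane(c,u,v,z).round(3))
for n in "scene","side": 
    c=vision.camera(n); print(n,(-c["R"].T@c["t"]).round(3))
for n in ["pencil","marker","punch","wrench","yellow_rest","green_rest","blue_rest","red_rest","grey_rack","wooden_rack","chalk_reel","tape_measure"]:
    r=silhouettes(n,c); print(n,[(round(x["score"],2),x["extent"]) for x in r[:2]])
w=vision.camera("wrist"); o=status.get_obs()
print(w["R"],w["t"],-w["R"].T@w["t"]-o["ee_pos"],w["K"])
cv2.imwrite("pics/w0.png",w["pixels"][:,:,::-1])
x=c["pixels"][130:290,130:330,::-1]; cv2.imwrite("pics/side0c.png",cv2.resize(x,None,fx=4,fy=3.75,interpolation=2))
E
```

```text
reel [0.42  0.079 0.03 ]
tape [ 0.678 -0.216  0.03 ]
grey [ 0.577 -0.051  0.03 ]
vise near [ 0.265 -0.145  0.05 ]
vise jaw R [ 0.465 -0.126  0.08 ]
vise jaw L [ 0.394 -0.041  0.1  ]
vise screw [ 0.394 -0.148  0.05 ]
wood L [ 0.522 -0.254  0.03 ]
wood [ 0.499 -0.358  0.03 ]
box front L [0.748 0.117 0.05 ]
box front R [ 0.801 -0.12   0.   ]
triangle [ 0.84  -0.267  0.   ]
scene [ 0.019 -0.723  0.683]
side [-0.111 -0.466  0.548]
pencil [(0.47, [274.9, 164.9, 295.8, 182.6])]
marker [(0.51, [276.4, 173.2, 312.3, 200.4])]
punch [(0.61, [276.6, 172.9, 313.6, 199.6]), (0.54, [255.3, 162.5, 273.1, 179.9])]
wrench [(0.79, [217.0, 151.7, 265.0, 186.8])]
yellow_rest [(0.57, [271.6, 171.1, 291.9, 194.5])]
green_rest [(0.96, [280.8, 177.2, 309.1, 206.0])]
blue_rest [(0.53, [257.7, 166.8, 274.5, 178.9])]
red_rest [(0.49, [274.0, 170.6, 291.1, 190.9]), (0.45, [225.9, 160.1, 259.5, 182.6])]
grey_rack [(0.55, [223.0, 184.0, 320.0, 217.3])]
wooden_rack [(0.6, [322.4, 212.3, 415.3, 282.4])]
chalk_reel [(0.82, [162.1, 192.2, 196.2, 232.3])]
tape_measure [(0.95, [333.9, 167.9, 367.4, 202.6])]
[[ 3.35324408e-01 -9.42102702e-01  2.00506409e-04]
 [-9.12209062e-01 -3.24631105e-01  2.49978545e-01]
 [-2.35440372e-01 -8.40068114e-02 -9.68251355e-01]] [-0.55068841 -0.02549518  0.38990015] [0.06833634 0.02366235 0.17856272] [[285.5105723    0.         318.140311  ]
 [  0.         285.5105723  202.00416931]
 [  0.           0.           1.        ]]
```

View pics/side0c.png

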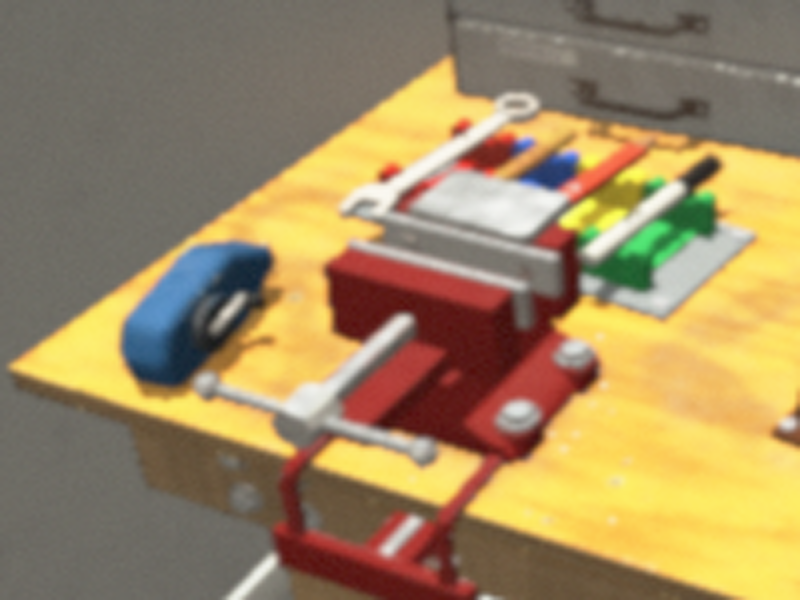

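```bash
python3 - <<'E'
from h import *
print(todelta([.42,-.33,.30],0)); 
E
```

```text
(array([ 0.5693, -0.196 , -0.1891]), array([-0.    , -0.    ,  0.2182]))
```

```bash
python3 -m pendant '[0.57,-0.196,-0.19,0,0,0.218,1, 0.57,-0.196,-0.19,0,0,0.218,1, 0.57,-0.196,-0.19,0,0,0.218,1, 0.57,-0.196,-0.19,0,0,0.218,1, 0.57,-0.196,-0.19,0,0,0.218,1, 0.57,-0.196,-0.19,0,0,0.218,1, 0.57,-0.196,-0.19,0,0,0.218,1, 0.57,-0.196,-0.19,0,0,0.218,1, 0.57,-0.196,-0.19,0,0,0.218,1]'
python3 - <<'E'
from h import *
import pickle
w=vision.camera("wrist"); cv2.imwrite("pics/w1.png",w["pixels"][:,:,::-1]); pickle.dump(w,open("w1.pkl","wb"))
print(todelta([.50,-.06,.34],0)); 
E
```

```text
time_s: 1.8
ee_pos: [0.4201, -0.3299, 0.3001]
eef_rot: [-3.141, 0.0, 0.001]
force: [-0.2, 0.2, 0.2]
grip_width: 0.0937
grip_force: 0.0
(array([ 0.1605, -0.5407, -0.08  ]), array([-0.0002,  0.0004,  0.    ]))
```

View pics/w1.png

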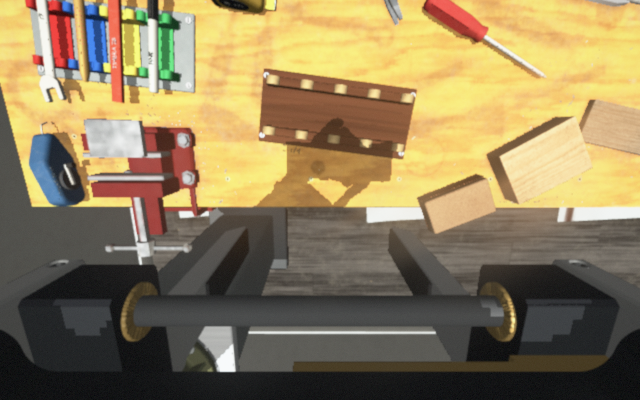

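The wrist view shows the wooden rack, corners near (265,70), (417,92), (403,158) and (260,142). The grey rack is top left, with wrench, punch, pencil and marker running from left to right. The vise is at (140,170).

```bash
python3 -m pendant '[0.16,-0.54,-0.08,0,0,0,1, 0.16,-0.54,-0.08,0,0,0,1, 0.16,-0.54,-0.08,0,0,0,1, 0.16,-0.54,-0.08,0,0,0,1, 0.16,-0.54,-0.08,0,0,0,1, 0.16,-0.54,-0.08,0,0,0,0.2, 0.16,-0.54,-0.08,0,0,0,-0.2, 0.16,-0.54,-0.08,0,0,0,-0.2]'
python3 - <<'E'
from h import *
import pickle
w=vision.camera("wrist"); cv2.imwrite("pics/w2.png",w["pixels"][:,:,::-1]); pickle.dump(w,open("w2.pkl","wb"))
E
```

```text
time_s: 2.65
ee_pos: [0.5, -0.0606, 0.34]
eef_rot: [3.141, 0.001, 0.0]
force: [-0.8, -0.2, -0.0]
grip_width: 0.0736
grip_force: 0.0
```

View pics/w2.png

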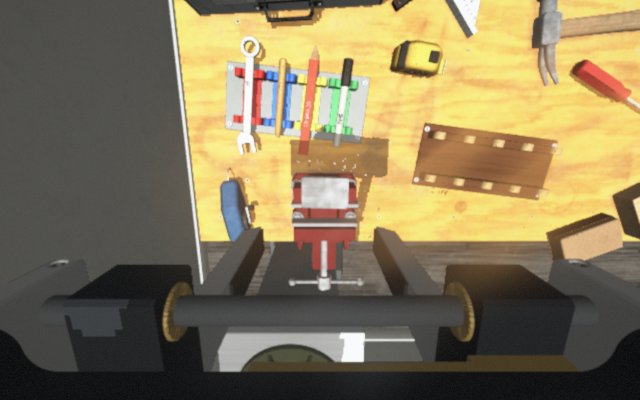

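The grey rack's corners are near (228,63), (368,78), (360,145) and (226,130). From left to right it holds wrench (248,100), punch (282,95), pencil (310,100) and marker (343,100). The vise sits well in front. I'll measure with masks in both views.

```bash
cat > m.py <<'E'
from h import *
import pickle
from scipy.optimize import least_squares
C=[pickle.load(open(f"w{i}.pkl","rb")) for i in (1,2)]
S=[[(265,70),(417,92),(403,158),(260,142)],[(425,125),(557,142),(542,200),(412,183)]]
obs=[]
for c,poly in zip(C,S):
    m=np.zeros((400,640),np.uint8); cv2.fillPoly(m,[np.array(poly)],1); m=cv2.dilate(m,np.ones((9,9)))
    hsv=cv2.cvtColor(c["pixels"],cv2.COLOR_RGB2HSV)
    # brown base polygon: use ridges = bright, yellowish inside
    p=(hsv[...,2]>140)&(hsv[...,1]>60)&(m>0)
    n,l,st,ce=cv2.connectedComponentsWithStats(p.astype(np.uint8))
    obs.append([(tuple(ce[i].round(1)),st[i,4]) for i in range(1,n) if 15<st[i,4]])
    print(obs[-1])
for i,c in enumerate(C):
  for nme in ["pencil","marker","punch","wrench","grey_rack","wooden_rack"]:
    try: r=silhouettes(nme,c)
    except Exception as e: print(e); break
    print(i,nme,[(round(x["score"],2),np.round(x["extent"])) for x in r[:2]])
E
python3 m.py
python3 - <<'E'
import cv2
a=cv2.imread("pics/w1.png")[0:165,20:430]; b=cv2.imread("pics/w2.png")[25:210,200:570]
cv2.imwrite("pics/g2.png",cv2.resize(b[:140,:190],None,fx=4,fy=4,interpolation=2))
E
```

```text
[((np.float64(337.5), np.float64(109.5)), np.int32(5587)), ((np.float64(322.5), np.float64(88.3)), np.int32(32)), ((np.float64(333.7), np.float64(139.1)), np.int32(38)), ((np.float64(367.1), np.float64(142.3)), np.int32(90))]
[((np.float64(484.6), np.float64(162.3)), np.int32(8988))]
0 pencil [(0.67, array([107.,   0., 127., 103.]))]
0 marker []
0 punch [(0.71, array([71.,  2., 92., 84.]))]
0 wrench [(0.91, array([ 38.,   0.,  64., 101.])), (0.3, array([ 28.,   1., 198.,  95.]))]
0 grey_rack [(0.66, array([ 30.,   0., 198.,  96.]))]
0 wooden_rack [(0.75, array([258.,  72., 417., 161.]))]
1 pencil [(0.89, array([299.,  48., 321., 154.]))]
1 marker [(0.86, array([330.,  57., 357., 152.]))]
1 punch [(0.75, array([272.,  60., 288., 138.]))]
1 wrench [(0.88, array([238.,  35., 257., 156.]))]
1 grey_rack [(0.8, array([227.,  62., 373., 147.])), (0.54, array([264.,  73., 297., 129.]))]
1 wooden_rack [(0.67, array([413., 123., 562., 202.]))]
```

View pics/g2.png

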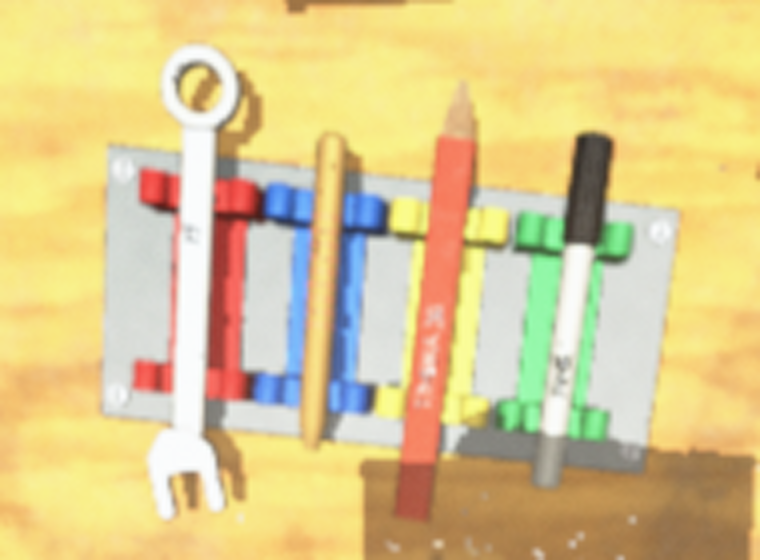

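In the w2 crop (4x, offset 200,25), the plate corners are at (107,147), (679,210), (643,470) and (101,415). Tool ends: wrench (200,44)–(192,512), punch (331,133)–(312,447), pencil (461,82)–(413,518), marker (594,134)–(546,485). Next come the wooden rack in both views and the grey rack in w1.

```bash
python3 - <<'E'
import cv2,numpy as np
a=cv2.imread("pics/w1.png"); b=cv2.imread("pics/w2.png")
z=lambda x,k:cv2.resize(x,None,fx=k,fy=k,interpolation=2)
o=np.zeros((600,800,3),np.uint8)
p=z(a[65:165,250:425],4.0)[:,:400] if 0 else None
A=z(a[65:165,250:420],2.35) ; B=z(b[120:205,405:565],2.5); G=z(a[0:105,25:205],3)
A=z(a[65:165,253:423],2.3)
o[0:A.shape[0],0:A.shape[1]]=A; o[0:B.shape[0],400:400+B.shape[1]]=B; o[250:250+G.shape[0],0:G.shape[1]]=G
print(A.shape,B.shape,G.shape)
cv2.imwrite("pics/comp.png",o)
E
```

```text
(230, 391, 3) (212, 400, 3) (315, 540, 3)
```

View pics/comp.png

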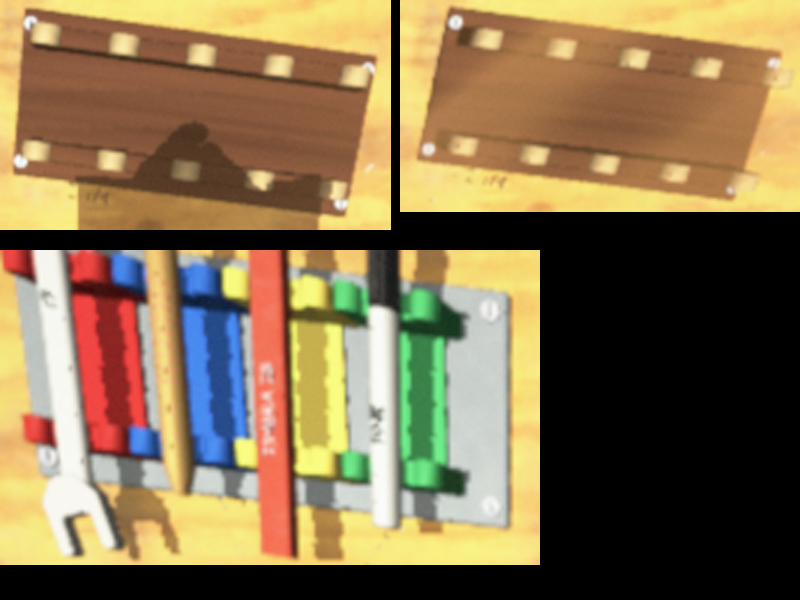

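Composite: the five ridge pairs and the base corners are visible in both wooden rack crops. The grey crop shows the tools' near ends: wrench tips (68,303)/(117,297), punch (182,241), pencil (279,306), marker (385,277), relative to its crop. Now I'll fit.

```bash
cat > fit.py <<'E'
from h import *
import pickle
from scipy.optimize import least_squares
C=[pickle.load(open(f"w{i}.pkl","rb")) for i in (1,2)]
f=lambda P,k,o:(np.array(P,float)+.5)/k-.5+np.array(o)
rid=[f([(46,33),(125,43),(202,54),(279,65),(354,75),(37,150),(111,159),(185,169),(260,180),(334,189)],2.3,(253,65)),
     f([(88,39),(161,47),(234,57),(306,67),(381,77),(64,146),(135,155),(204,164),(275,173),(343,182)],2.5,(405,120))]
cor=[f([(23,8),(376,56),(346,215),(13,173)],2.3,(253,65)),f([(50,8),(382,52),(335,200),(17,160)],2.5,(405,120))]
RM=np.array([(x,y,0) for x in(.036,-.036) for y in(.1,.05,0,-.05,-.1)])
BM=np.array([(.055,.12,0),(.055,-.12,0),(-.055,-.12,0),(-.055,.12,0)])
def W(M,x,y,a,z): return M@Rn.from_euler('z',a).as_matrix().T+[x,y,z]
def res(p): return np.concatenate([(proj(c,W(RM,p[0],p[1],p[2],p[3]))-r).ravel() for c,r in zip(C,rid)]+[(proj(c,W(BM,p[0],p[1],p[2],p[4]))-r).ravel() for c,r in zip(C,cor)])
s=least_squares(res,[.5,-.36,0,.035,.005],loss='soft_l1'); print("wood",s.x.round(4),"rms px",np.sqrt((s.fun**2).mean()).round(2))
g2=lambda P:f(P,4,(200,25)); g1=lambda P:f(P,3,(25,0))
gc2=g2([(107,147),(679,210),(643,470),(101,415)]); gc1=g1([(510,43),(508,275)])
def rg(p): return np.concatenate([(proj(C[1],W(BM,*p))-gc2).ravel(),(proj(C[0],W(BM[1:3],*p))-gc1).ravel()])
g=least_squares(rg,[.58,-.05,0,.005]); print("grey",g.x.round(4),np.abs(g.fun).max().round(2))
x,y,a,_=g.x
ends={"wrench":[(200,44),(192,512)],"punch":[(331,133),(312,447)],"pencil":[(461,82),(413,518)],"marker":[(594,134),(546,485)]}
near1={"wrench":(92,300),"punch":(182,241),"pencil":(279,306),"marker":(385,277)}
for n,e in ends.items():
    e2=g2(e); t=tri([(C[1],*e2[1]),(C[0],*g1([near1[n]])[0])])
    z=.036; P=[plane(C[1],*q,z) for q in e2]
    m=(P[0]+P[1])/2; d=P[0]-P[1]; loc=Rn.from_euler('z',-a).apply(m-[x,y,0])
    print(n,"tri near",t.round(4),"near@z",P[1].round(4),"mid",m.round(4),"len",np.linalg.norm(d).round(3),"yaw",np.arctan2(d[1],d[0]).round(3),"rack",loc.round(4))
E
python3 fit.py
```

```text
wood [ 0.5131 -0.3587 -0.1258  0.0314  0.003 ] rms px 0.45
grey [ 6.144e-01 -2.240e-02 -1.015e-01 -5.000e-04] 0.96
wrench tri near [0.5331 0.0569 0.0332] near@z [0.5331 0.0564 0.036 ] mid [0.6208 0.0494 0.036 ] len 0.176 yaw -0.08 rack [-0.0009  0.0721  0.036 ]
punch tri near [0.5597 0.0052 0.0358] near@z [0.5595 0.0053 0.036 ] mid [ 6.186e-01 -5.000e-04  3.600e-02] len 0.119 yaw -0.098 rack [0.0019 0.0222 0.036 ]
pencil tri near [ 0.5304 -0.0359  0.0352] near@z [ 0.5305 -0.0359  0.036 ] mid [ 0.613  -0.0462  0.036 ] len 0.166 yaw -0.125 rack [ 0.001  -0.0238  0.036 ]
marker tri near [ 0.5438 -0.0911  0.0376] near@z [ 0.544  -0.0913  0.036 ] mid [ 0.6106 -0.0996  0.036 ] len 0.134 yaw -0.123 rack [ 0.0041 -0.0771  0.036 ]
```

```bash
python3 - <<'E'
from h import *
print(todelta([.6106,-.0996,.12],-.123)); 
E
```

```text
(array([0.2207, 0.0795, 0.4409]), array([-0.    ,  0.    ,  0.0785]))
```

```bash
python3 -m pendant '[0.22,0.08,0.3,0,0,0.078,-0.23, 0.22,0.08,0.3,0,0,0.078,-0.23, 0.22,0.08,0.3,0,0,0.078,-0.23, 0.22,0.08,0.3,0,0,0.078,-0.23, 0.22,0.08,0.44,0,0,0.078,-0.23, 0.22,0.08,0.44,0,0,0.078,-0.23, 0.22,0.08,0.44,0,0,0.078,-0.23, 0.22,0.08,0.44,0,0,0.078,-0.23]'
python3 - <<'E'
from h import *
print(todelta([.6106,-.0996,.018],-.123))
w=vision.camera("wrist"); cv2.imwrite("pics/w3.png",w["pixels"][:,:,::-1])
E
```

```text
time_s: 4.1
ee_pos: [0.6107, -0.0999, 0.1216]
eef_rot: [3.142, -0.001, -0.122]
force: [0.2, -0.1, 0.2]
grip_width: 0.0358
grip_force: 0.0
(array([-0.0005, -0.0005,  0.2071]), array([ 0.0001, -0.0006,  0.0006]))
```

View pics/w3.png

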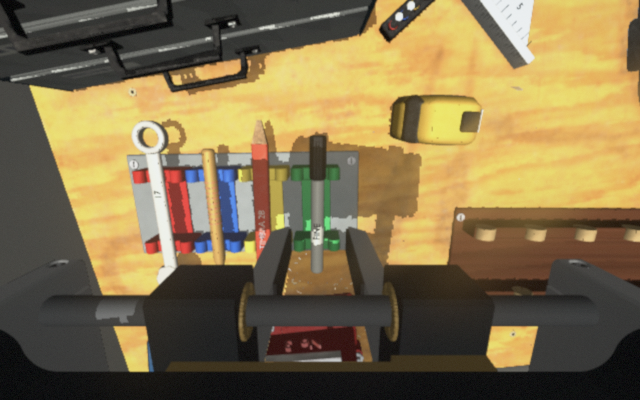

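The marker at (318,205) lies centred between the fingers, whose midline is at about column 317. Now descend and grip.

```bash
python3 -m pendant '[0,0,0.07,0,0,0,-0.23, 0,0,0.14,0,0,0,-0.23, 0,0,0.18,0,0,0,-0.23, 0,0,0.207,0,0,0,-0.23, 0,0,0.207,0,0,0,-0.23, 0,0,0.207,0,0,0,-1, 0,0,0.207,0,0,0,-1, 0,0,0.207,0,0,0,-1, 0,0,0.207,0,0,0,-1, 0,0,0.207,0,0,0,-1]' 20 && python3 -m pendant '[0,0,0,0,0,0,-1, 0,0,-0.05,0,0,0,-1, 0,0,-0.13,0,0,0,-1, 0,0,-0.21,0,0,0,-1, 0,0,-0.26,0,0,0,-1, 0,0,-0.26,0,0,0,-1]' 20
python3 - <<'E'
from h import *
print(todelta([.5225,-.2843,.15],-.1258))
c=vision.camera("side"); cv2.imwrite("pics/s1.png",cv2.resize(c["pixels"][110:260,170:400,::-1],None,fx=3,fy=3))
E
```

```text
time_s: 5.15
ee_pos: [0.6107, -0.0999, 0.0179]
eef_rot: [3.142, -0.001, -0.122]
force: [-0.7, 1.6, 5.7]
grip_width: 0.0114
grip_force: 20.0
time_s: 5.75
ee_pos: [0.6117, -0.1001, 0.1511]
eef_rot: [3.141, -0.006, -0.122]
force: [-0.2, -0.0, -0.4]
grip_width: 0.0119
grip_force: 20.0
(array([-0.1322,  0.3874,  0.0016]), array([ 0.0004, -0.0041,  0.0024]))
```

View pics/s1.png

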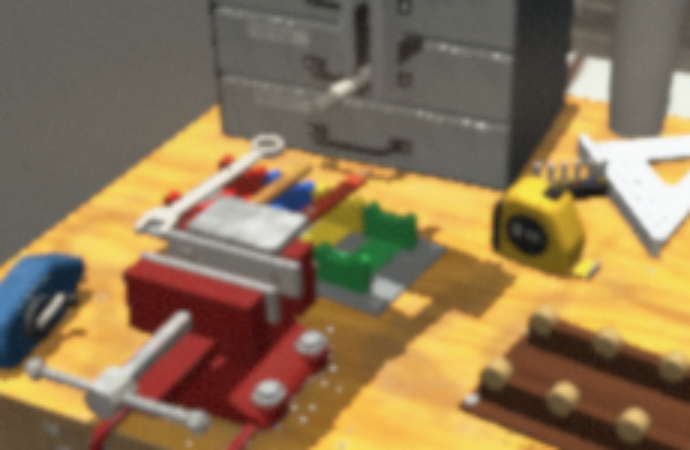

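The marker is held level in the gripper (around (340,90)) and the green rest is empty. Now to the notch.

```bash
python3 -m pendant '[-0.132,0.388,0,0,0,0.002,-1, -0.132,0.388,0,0,0,0.002,-1, -0.132,0.388,0,0,0,0.002,-1, -0.132,0.388,0,0,0,0.002,-1, -0.132,0.388,0,0,0,0.002,-1, -0.132,0.388,0.1,0,0,0.002,-1, -0.132,0.388,0.12,0,0,0.002,-1, -0.132,0.388,0.12,0,0,0.002,-1]'
python3 - <<'E'
from h import *
print(todelta([.5225,-.2843,.02],-.1258))
w=vision.camera("wrist"); cv2.imwrite("pics/w4.png",w["pixels"][:,:,::-1])
E
```

```text
time_s: 6.6
ee_pos: [0.5202, -0.2831, 0.0847]
eef_rot: [-3.139, 0.005, -0.125]
force: [0.2, 0.1, -0.5]
grip_width: 0.0117
grip_force: 20.0
(array([0.0054, 0.0021, 0.1294]), array([-0.0014,  0.003 ,  0.0007]))
```

View pics/w4.png

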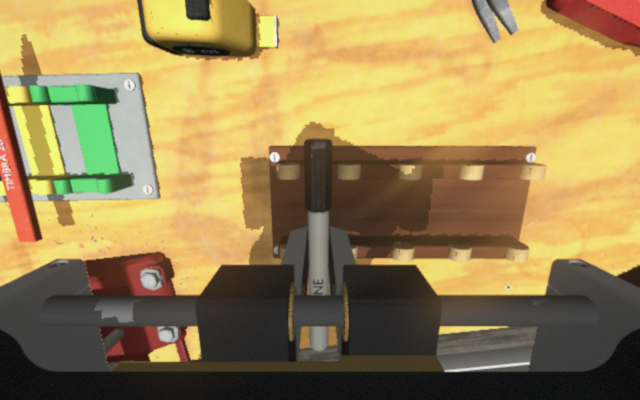

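The marker (column 317) points midway between the ridges at (288,171) and (349,171). I'll check the rack fit from this close view, then lower.

```bash
python3 - <<'E'
from h import *
w=vision.camera("wrist")
a=-.1258
for lx in(.036,-.036):
    P=[np.array([.5131,-.3587,.034])+Rn.from_euler('z',a).apply([lx,y,0]) for y in(.1,.05,0,-.05,-.1)]
    print(proj(w,P).round(0).tolist())
# corners of base
print(proj(w,[np.array([.5131,-.3587,.005])+Rn.from_euler('z',a).apply([.055,y,0]) for y in(.12,-.12)]).round(0).tolist())
E
python3 -m pendant '[0.005,0.002,0.05,0,0,0,-1, 0.005,0.002,0.09,0,0,0,-1, 0.005,0.002,0.115,0,0,0,-1, 0.005,0.002,0.129,0,0,0,-1, 0.005,0.002,0.129,0,0,0,-1, 0.005,0.002,0.129,0,0,0,-1]'
```

```text
[[287.0, 173.0], [349.0, 173.0], [410.0, 173.0], [471.0, 173.0], [533.0, 173.0]]
[[290.0, 254.0], [346.0, 254.0], [403.0, 254.0], [460.0, 254.0], [517.0, 254.0]]
[[268.0, 147.0], [536.0, 147.0]]
time_s: 7.3
ee_pos: [0.524, -0.2859, 0.0235]
eef_rot: [3.141, -0.001, -0.125]
force: [0.3, 0.5, -0.4]
grip_width: 0.0117
grip_force: 20.0
```

```bash
python3 -m pendant '[0,0,0,0,0,0,-1, 0,0,0,0,0,0,-1]'
```

```text
time_s: 7.5
ee_pos: [0.5238, -0.2858, 0.0232]
eef_rot: [3.141, -0.001, -0.125]
force: [0.2, 0.2, -0.1]
grip_width: 0.012
grip_force: 20.0
```

```bash
python3 -m pendant '[-0.002,-0.003,0.005,0,0,0,-1, -0.002,-0.003,0.009,0,0,0,-1, -0.002,-0.003,0.009,0,0,0,-1, -0.002,-0.003,0.009,0,0,0,-0.6, -0.002,-0.003,0.009,0,0,0,-0.3, -0.002,-0.003,0.009,0,0,0,-0.23, -0.002,-0.003,0.009,0,0,0,-0.23]'
python3 -m pendant '[0,0,-0.05,0,0,0,-0.23, 0,0,-0.12,0,0,0,-0.23, 0,0,-0.2,0,0,0,-0.23, 0,0,-0.26,0,0,0,-0.23]'
python3 - <<'E'
from h import *
print(todelta([.613,-.0462,.15],-.125))
E
```

```text
time_s: 8.2
ee_pos: [0.5226, -0.284, 0.0179]
eef_rot: [-3.142, 0.0, -0.125]
force: [-0.0, 0.1, -0.1]
grip_width: 0.0354
grip_force: 0.0
time_s: 8.6
ee_pos: [0.5229, -0.2842, 0.1504]
eef_rot: [3.141, -0.002, -0.125]
force: [0.3, 0.2, 0.5]
grip_width: 0.0359
grip_force: 0.0
(array([ 0.1193, -0.4948,  0.0006]), array([ 0.0005, -0.001 , -0.0002]))
```

```bash
python3 -m pendant '[0.119,-0.495,0,0,0,0,-0.23, 0.119,-0.495,0,0,0,0,-0.23, 0.119,-0.495,0,0,0,0,-0.23, 0.119,-0.495,0,0,0,0,-0.23, 0.119,-0.495,0,0,0,0,-0.23, 0.119,-0.495,0,0,0,0,-0.23, 0.119,-0.495,0.06,0,0,0,-0.23, 0.119,-0.495,0.1,0,0,0,-0.23, 0.119,-0.495,0.1,0,0,0,-0.23, 0.119,-0.495,0.1,0,0,0,-0.23]'
python3 - <<'E'
from h import *
print(todelta([.613,-.0462,.0175],-.125))
w=vision.camera("wrist"); cv2.imwrite("pics/w5.png",w["pixels"][:,:,::-1])
E
```

```text
time_s: 9.6
ee_pos: [0.6127, -0.0464, 0.0985]
eef_rot: [3.142, -0.0, -0.126]
force: [0.1, -0.4, 0.2]
grip_width: 0.0364
grip_force: 0.0
(array([ 0.0005, -0.0004,  0.1621]), array([ 0.    , -0.0001, -0.0005]))
```

View pics/w5.png

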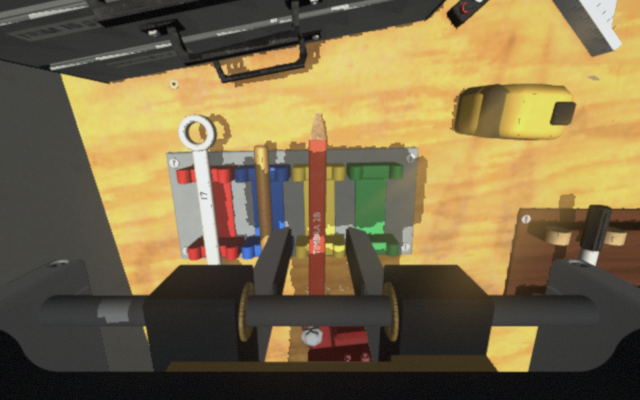

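The pencil at (317,200) is centred between the fingers. The marker sits in the first notch at (592,240). Grip the pencil.

```bash
python3 -m pendant '[0,0,0.07,0,0,0,-0.23, 0,0,0.12,0,0,0,-0.23, 0,0,0.15,0,0,0,-0.23, 0,0,0.162,0,0,0,-0.23, 0,0,0.162,0,0,0,-1, 0,0,0.162,0,0,0,-1, 0,0,0.162,0,0,0,-1, 0,0,0.162,0,0,0,-1, 0,0,0.162,0,0,0,-1]' 20 && python3 -m pendant '[0,0,0,0,0,0,-1, 0,0,-0.05,0,0,0,-1, 0,0,-0.13,0,0,0,-1, 0,0,-0.21,0,0,0,-1, 0,0,-0.26,0,0,0,-1, 0,0,-0.26,0,0,0,-1, 0,0,-0.26,0,0,0,-1]' 20
python3 - <<'E'
from h import *
print(todelta([.5162,-.3339,.15],-.1258))
E
```

```text
time_s: 10.55
ee_pos: [0.6133, -0.046, 0.0182]
eef_rot: [3.142, -0.002, -0.125]
force: [-1.9, 0.3, 6.7]
grip_width: 0.0148
grip_force: 20.0
time_s: 11.25
ee_pos: [0.6125, -0.0459, 0.147]
eef_rot: [-3.142, -0.0, -0.125]
force: [-0.2, 0.6, -0.3]
grip_width: 0.015
grip_force: 20.0
(array([-0.1192,  0.5956, -0.0061]), array([-0.    , -0.0003,  0.0003]))
```

```bash
python3 -m pendant '[-0.119,0.596,0,0,0,0,-1, -0.119,0.596,0,0,0,0,-1, -0.119,0.596,0,0,0,0,-1, -0.119,0.596,0,0,0,0,-1, -0.119,0.596,0,0,0,0,-1, -0.119,0.596,0,0,0,0,-1, -0.119,0.596,0,0,0,0,-1, -0.119,0.596,0.06,0,0,0,-1, -0.119,0.596,0.12,0,0,0,-1, -0.119,0.596,0.12,0,0,0,-1, -0.119,0.596,0.12,0,0,0,-1]'
python3 - <<'E'
from h import *
print(todelta([.5162,-.3339,.0185],-.1258))
w=vision.camera("wrist"); cv2.imwrite("pics/w6.png",w["pixels"][:,:,::-1])
E
```

```text
time_s: 12.35
ee_pos: [0.5164, -0.3336, 0.0867]
eef_rot: [-3.141, 0.001, -0.125]
force: [0.2, -0.9, 1.1]
grip_width: 0.0148
grip_force: 20.0
(array([-0.    ,  0.0008,  0.1364]), array([-0.0005,  0.0009,  0.0006]))
```

View pics/w6.png

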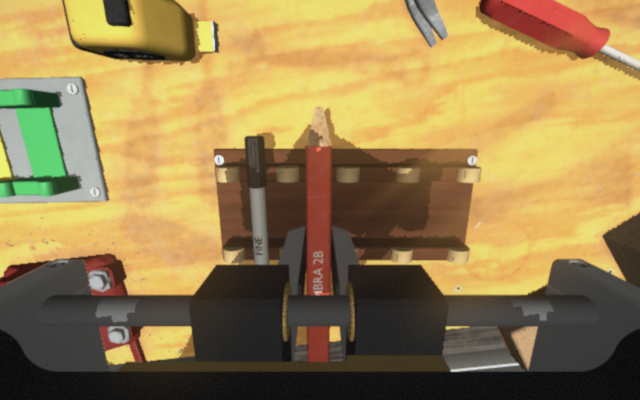

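The marker lies in notch 1 (column 257, between ridges 230 and 288). The held pencil (column 318) is over notch 2. Lower, release and lift.

```bash
python3 -m pendant '[0,0,0.06,0,0,0,-1, 0,0,0.1,0,0,0,-1, 0,0,0.125,0,0,0,-1, 0,0,0.136,0,0,0,-1, 0,0,0.136,0,0,0,-1, 0,0,0.136,0,0,0,-1, 0,0,0.136,0,0,0,-0.6, 0,0,0.136,0,0,0,-0.3, 0,0,0.136,0,0,0,-0.23, 0,0,0.136,0,0,0,-0.23]'
python3 -m pendant '[0,0,-0.05,0,0,0,-0.23, 0,0,-0.12,0,0,0,-0.23, 0,0,-0.2,0,0,0,-0.23, 0,0,-0.26,0,0,0,-0.23, 0,0,-0.26,0,0,0,-0.23]'
python3 - <<'E'
from h import *
print(todelta([.6186,-.0005,.15],-.098))
E
```

```text
time_s: 13.4
ee_pos: [0.5164, -0.3342, 0.0191]
eef_rot: [3.141, -0.0, -0.125]
force: [0.5, 0.2, 0.2]
grip_width: 0.0357
grip_force: 0.0
time_s: 13.9
ee_pos: [0.5178, -0.3351, 0.1538]
eef_rot: [3.138, -0.006, -0.125]
force: [0.2, -0.4, -0.8]
grip_width: 0.0361
grip_force: 0.0
(array([ 0.1164, -0.6892,  0.0058]), array([ 0.0023, -0.0041, -0.0173]))
```

```bash
python3 -m pendant '[0.118,-0.688,0,0,0,-0.017,-0.23, 0.118,-0.688,0,0,0,-0.017,-0.23, 0.118,-0.688,0,0,0,-0.017,-0.23, 0.118,-0.688,0,0,0,-0.017,-0.23, 0.118,-0.688,0,0,0,-0.017,-0.23, 0.118,-0.688,0,0,0,-0.017,-0.23, 0.118,-0.688,0,0,0,-0.017,-0.23, 0.118,-0.688,0,0,0,-0.017,-0.23, 0.118,-0.688,0.06,0,0,-0.017,-0.23, 0.118,-0.688,0.1,0,0,-0.017,-0.23, 0.118,-0.688,0.1,0,0,-0.017,-0.23, 0.118,-0.688,0.1,0,0,-0.017,-0.23]'
python3 - <<'E'
from h import *
print(todelta([.6186,-.0005,.0175],-.098))
w=vision.camera("wrist"); cv2.imwrite("pics/w7.png",w["pixels"][:,:,::-1])
E
```

```text
time_s: 15.1
ee_pos: [0.6178, -0.0007, 0.0991]
eef_rot: [3.142, 0.001, -0.099]
force: [0.1, 0.4, 0.7]
grip_width: 0.0364
grip_force: 0.0
(array([ 0.0016, -0.0006,  0.1631]), array([ 0.    ,  0.0003, -0.0007]))
```

View pics/w7.png

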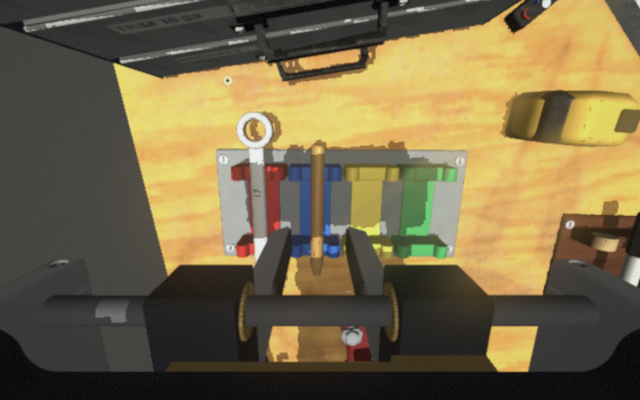

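The punch at (317,200) is centred, and the wrench at column 258 is clear of the left finger.

```bash
python3 -m pendant '[0.001,0,0.07,0,0,0,-0.23, 0.001,0,0.12,0,0,0,-0.23, 0.001,0,0.15,0,0,0,-0.23, 0.001,0,0.163,0,0,0,-0.23, 0.001,0,0.163,0,0,0,-1, 0.001,0,0.163,0,0,0,-1, 0.001,0,0.163,0,0,0,-1, 0.001,0,0.163,0,0,0,-1, 0.001,0,0.163,0,0,0,-1]' 25 && python3 -m pendant '[0,0,0,0,0,0,-1, 0,0,-0.05,0,0,0,-1, 0,0,-0.13,0,0,0,-1, 0,0,-0.21,0,0,0,-1, 0,0,-0.26,0,0,0,-1, 0,0,-0.26,0,0,0,-1, 0,0,-0.26,0,0,0,-1]' 25
python3 - <<'E'
from h import *
print(todelta([.5100,-.3835,.15],-.1258))
E
```

```text
time_s: 16.05
ee_pos: [0.6189, -0.0003, 0.0184]
eef_rot: [-3.142, -0.002, -0.099]
force: [-0.0, 0.2, 6.1]
grip_width: 0.0112
grip_force: 25.0
time_s: 16.75
ee_pos: [0.6181, -0.0002, 0.1468]
eef_rot: [3.142, 0.0, -0.099]
force: [0.4, -0.1, -0.6]
grip_width: 0.0114
grip_force: 25.0
(array([-0.1397,  0.7841, -0.0062]), array([0.    , 0.0003, 0.0173]))
```

```bash
python3 -m pendant '[-0.14,0.784,0,0,0,0.017,-1, -0.14,0.784,0,0,0,0.017,-1, -0.14,0.784,0,0,0,0.017,-1, -0.14,0.784,0,0,0,0.017,-1, -0.14,0.784,0,0,0,0.017,-1, -0.14,0.784,0,0,0,0.017,-1, -0.14,0.784,0,0,0,0.017,-1, -0.14,0.784,0,0,0,0.017,-1, -0.14,0.784,0.06,0,0,0.017,-1, -0.14,0.784,0.12,0,0,0.017,-1, -0.14,0.784,0.12,0,0,0.017,-1, -0.14,0.784,0.12,0,0,0.017,-1]'
python3 - <<'E'
from h import *
print(todelta([.5100,-.3835,.0185],-.1258))
w=vision.camera("wrist"); cv2.imwrite("pics/w8.png",w["pixels"][:,:,::-1])
E
```

```text
time_s: 17.95
ee_pos: [0.5099, -0.3831, 0.0867]
eef_rot: [-3.14, 0.002, -0.125]
force: [-0.0, 0.2, 0.2]
grip_width: 0.011
grip_force: 25.0
(array([0.0007, 0.001 , 0.1364]), array([-0.0008,  0.0012,  0.0005]))
```

View pics/w8.png

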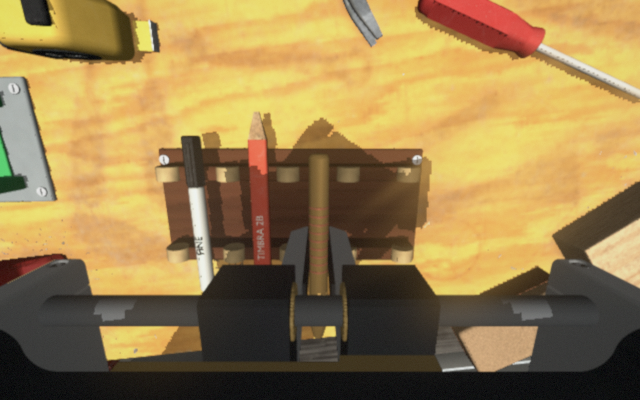

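The pencil lies in notch 2 (column 258), and the punch (column 318) is over notch 3, between ridges 288 and 348.

```bash
python3 -m pendant '[0,0,0.06,0,0,0,-1, 0,0,0.1,0,0,0,-1, 0,0,0.125,0,0,0,-1, 0,0,0.136,0,0,0,-1, 0,0,0.136,0,0,0,-1, 0,0,0.136,0,0,0,-1, 0,0,0.136,0,0,0,-0.6, 0,0,0.136,0,0,0,-0.3, 0,0,0.136,0,0,0,-0.23, 0,0,0.136,0,0,0,-0.23]'
python3 -m pendant '[0,0,-0.05,0,0,0,-0.23, 0,0,-0.12,0,0,0,-0.23, 0,0,-0.2,0,0,0,-0.23, 0,0,-0.26,0,0,0,-0.23, 0,0,-0.26,0,0,0,-0.23, 0,0,-0.26,0,0,0,-0.23, 0,0,-0.26,0,0,0,-0.23]'
python3 - <<'E'
from h import *
print(todelta([.6208,.0494,.15],-.08))
E
```

```text
time_s: 19.0
ee_pos: [0.5102, -0.3835, 0.0197]
eef_rot: [3.141, -0.0, -0.125]
force: [-0.3, -0.2, 0.2]
grip_width: 0.0356
grip_force: 0.0
time_s: 19.7
ee_pos: [0.5097, -0.3831, 0.1479]
eef_rot: [-3.14, 0.002, -0.125]
force: [0.7, -0.0, -0.2]
grip_width: 0.0364
grip_force: 0.0
(array([ 0.1124, -0.886 , -0.0033]), array([-0.0008,  0.0012, -0.0289]))
```

```bash
python3 -m pendant '[0.112,-0.886,0,0,0,-0.029,-0.23, 0.112,-0.886,0,0,0,-0.029,-0.23, 0.112,-0.886,0,0,0,-0.029,-0.23, 0.112,-0.886,0,0,0,-0.029,-0.23, 0.112,-0.886,0,0,0,-0.029,-0.23, 0.112,-0.886,0,0,0,-0.029,-0.23, 0.112,-0.886,0,0,0,-0.029,-0.23, 0.112,-0.886,0,0,0,-0.029,-0.23, 0.112,-0.886,0,0,0,-0.029,-0.23, 0.112,-0.886,0.06,0,0,-0.029,-0.23, 0.112,-0.886,0.1,0,0,-0.029,-0.23, 0.112,-0.886,0.1,0,0,-0.029,-0.23]'
python3 -m pendant '[0,0,0,0,0,0,-0.23]'
python3 - <<'E'
from h import *
print(todelta([.6208,.0494,.0175],-.08))
w=vision.camera("wrist"); cv2.imwrite("pics/w9.png",w["pixels"][:,:,::-1])
E
```

```text
time_s: 20.9
ee_pos: [0.619, 0.0494, 0.0952]
eef_rot: [3.141, 0.007, -0.079]
force: [-0.1, 0.1, 0.3]
grip_width: 0.0362
grip_force: 0.0
time_s: 21.0
ee_pos: [0.6209, 0.0489, 0.0992]
eef_rot: [3.141, 0.001, -0.08]
force: [0.1, -0.6, 1.1]
grip_width: 0.0363
grip_force: 0.0
(array([-0.    , -0.001 ,  0.1633]), array([0.0001, 0.0008, 0.    ]))
```

View pics/w9.png

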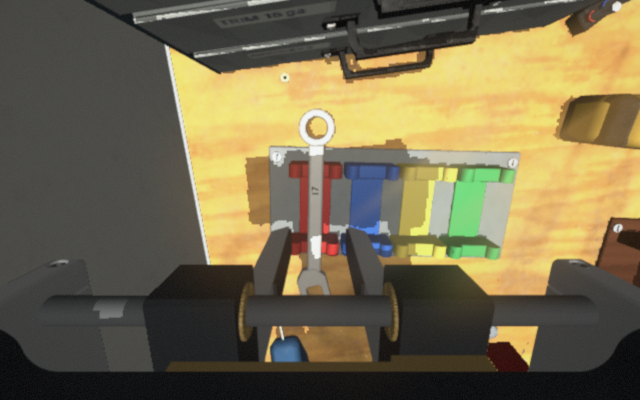

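The wrench (column 316) is centred between the fingers and the reel at (287,350) is clear. Grip it.

```bash
python3 -m pendant '[0,0,0.07,0,0,0,-0.23, 0,0,0.12,0,0,0,-0.23, 0,0,0.15,0,0,0,-0.23, 0,0,0.163,0,0,0,-0.23, 0,0,0.163,0,0,0,-1, 0,0,0.163,0,0,0,-1, 0,0,0.163,0,0,0,-1, 0,0,0.163,0,0,0,-1, 0,0,0.163,0,0,0,-1]' 30 && python3 -m pendant '[0,0,0,0,0,0,-1, 0,0,-0.05,0,0,0,-1, 0,0,-0.13,0,0,0,-1, 0,0,-0.21,0,0,0,-1, 0,0,-0.26,0,0,0,-1, 0,0,-0.26,0,0,0,-1, 0,0,-0.26,0,0,0,-1]' 30
python3 - <<'E'
from h import *
print(todelta([.5037,-.4331,.15],-.1258))
E
```

```text
time_s: 21.95
ee_pos: [0.6217, 0.0491, 0.0191]
eef_rot: [-3.141, -0.002, -0.08]
force: [-1.4, 0.5, 7.5]
grip_width: 0.0125
grip_force: 30.0
time_s: 22.65
ee_pos: [0.6208, 0.0491, 0.1475]
eef_rot: [3.142, 0.0, -0.08]
force: [-0.3, -0.3, -1.8]
grip_width: 0.0124
grip_force: 30.0
(array([-0.1567,  0.9799, -0.005 ]), array([0.    , 0.0001, 0.0293]))
```

```bash
python3 -m pendant '[-0.157,0.98,0,0,0,0.029,-1, -0.157,0.98,0,0,0,0.029,-1, -0.157,0.98,0,0,0,0.029,-1, -0.157,0.98,0,0,0,0.029,-1, -0.157,0.98,0,0,0,0.029,-1, -0.157,0.98,0,0,0,0.029,-1, -0.157,0.98,0,0,0,0.029,-1, -0.157,0.98,0,0,0,0.029,-1, -0.157,0.98,0,0,0,0.029,-1, -0.157,0.98,0,0,0,0.029,-1, -0.157,0.98,0,0,0,0.029,-1, -0.157,0.98,0,0,0,0.029,-1]'
python3 -m pendant '[0,0,0.06,0,0,0,-1, 0,0,0.12,0,0,0,-1, 0,0,0.12,0,0,0,-1, 0,0,0.12,0,0,0,-1]'
python3 - <<'E'
from h import *
print(todelta([.5037,-.4331,.0185],-.1258))
w=vision.camera("wrist"); cv2.imwrite("pics/w10.png",w["pixels"][:,:,::-1])
E
```

```text
time_s: 23.85
ee_pos: [0.5028, -0.4333, 0.1455]
eef_rot: [-3.139, 0.003, -0.127]
force: [0.4, 1.0, -1.1]
grip_width: 0.0125
grip_force: 30.0
time_s: 24.25
ee_pos: [0.5042, -0.4321, 0.088]
eef_rot: [-3.141, 0.001, -0.124]
force: [0.3, 0.5, -0.7]
grip_width: 0.0125
grip_force: 30.0
(array([-0.0005,  0.0021,  0.1391]), array([-0.0004,  0.0006,  0.0011]))
```

View pics/w10.png

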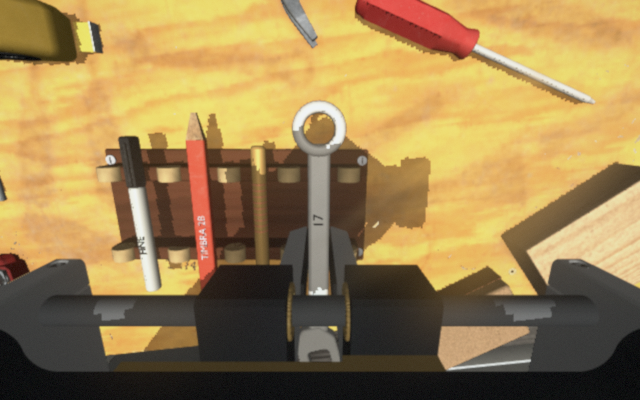

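The punch lies in notch 3 (column 259). The wrench (column 318) is over the last notch, between ridges 288 and 348. Lower, release, lift.

```bash
python3 -m pendant '[0,0.001,0.06,0,0,0,-1, 0,0.001,0.1,0,0,0,-1, 0,0.001,0.125,0,0,0,-1, 0,0.001,0.136,0,0,0,-1, 0,0.001,0.138,0,0,0,-1, 0,0.001,0.138,0,0,0,-1, 0,0.001,0.138,0,0,0,-0.6, 0,0.001,0.138,0,0,0,-0.3, 0,0.001,0.138,0,0,0,-0.23, 0,0.001,0.138,0,0,0,-0.23]'
python3 -m pendant '[0,0,-0.05,0,0,0,-0.23, 0,0,-0.12,0,0,0,-0.23, 0,0,-0.2,0,0,0,-0.23, 0,0,-0.26,0,0,0,-0.23, -0.1,0,-0.36,0,0,0,-0.23, -0.2,0,-0.44,0,0,0,-0.23, -0.2,0,-0.44,0,0,0,-0.23, -0.2,0,-0.44,0,0,0,-0.23]'
python3 - <<'E'
from h import *
w=vision.camera("wrist"); cv2.imwrite("pics/w11.png",w["pixels"][:,:,::-1])
c=vision.camera("side"); cv2.imwrite("pics/s11.png",c["pixels"][:,:,::-1])
E
```

```text
time_s: 25.3
ee_pos: [0.5038, -0.4337, 0.0192]
eef_rot: [3.141, -0.0, -0.125]
force: [-0.6, 0.4, 0.2]
grip_width: 0.0353
grip_force: 0.0
time_s: 26.1
ee_pos: [0.403, -0.4219, 0.2432]
eef_rot: [3.137, -0.004, -0.127]
force: [1.7, -0.8, -0.6]
grip_width: 0.0363
grip_force: 0.0
```

View pics/w11.png

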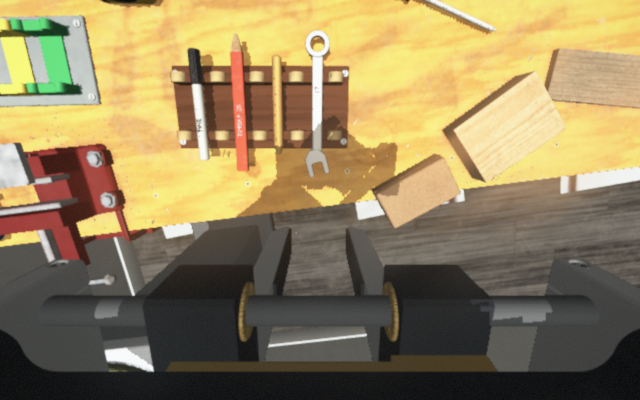

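All four tools lie in their notches: marker at column 200, pencil 239, punch 278 and wrench 317. Each is spread across both rails, and the gripper is clear.

```bash
python3 -m pendant '[0,0,0,0,0,0,-0.23, 0,0,0,0,0,0,-0.23, 0,0,0,0,0,0,-0.23]' && python3 -c "
from station import order; print(order.hand_in())"
```

```text
time_s: 26.5
ee_pos: [0.4049, -0.4209, 0.2379]
eef_rot: [-3.14, 0.001, -0.125]
force: [0.2, -0.1, 0.3]
grip_width: 0.036
grip_force: 0.0
the job is handed in; nothing more can be done
None
```

I moved all four tools to the wooden rack in reversed order (marker, pencil, punch, wrench from left to right) and handed the job in at about 26.5 s; the last picture shows each in its own notch across both rails, the arm went nowhere near the reel or tape measure, and the hand-in returned no verdict.

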